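# Return the pill tubes to their graded rack

### The job

Tidy the pill tubes into the bamboo rack: every aluminium tube must stand fully home in the hole that matches its own diameter, and the smallest hole stays empty. One slim tube has been left in a hole that is too wide for it and is in the way; the widest tube is already right and stays. Leave the cup, the saucer with its wooden depressor, the pill organiser and the forceps where they are, and let go of everything at the end.

Things in the scene. Friction and masses are not known exactly. Their poses are not given: they have to be found in the camera images.
- rack: bamboo block fixed to the counter, 64 mm (x) by 232 mm (y) by 36 mm high, origin at the centre of its underside; five round holes in a row along its y axis, 42 mm apart centre to centre on its centre line, the smallest at the +y end, growing to the -y end. They fit tubes of 15, 20, 25, 30 and 35 mm, each with 2 mm to spare
- rack_hole0 (a point): mouth (centre, in the top face, 36 mm above the counter) of the rack hole for the 15 mm tube: 17 mm wide, 26 mm deep, flat floor 10 mm above the counter; no tube belongs here
- rack_hole1 (a point): mouth (centre, in the top face, 36 mm above the counter) of the rack hole for the 20 mm tube: 22 mm wide, 26 mm deep, flat floor 10 mm above the counter
- rack_hole2 (a point): mouth (centre, in the top face, 36 mm above the counter) of the rack hole for the 25 mm tube: 27 mm wide, 26 mm deep, flat floor 10 mm above the counter
- rack_hole3 (a point): mouth (centre, in the top face, 36 mm above the counter) of the rack hole for the 30 mm tube: 32 mm wide, 26 mm deep, flat floor 10 mm above the counter; the slim tube stands in it at the start
- rack_hole4 (a point): mouth (centre, in the top face, 36 mm above the counter) of the rack hole for the 35 mm tube: 37 mm wide, 26 mm deep, flat floor 10 mm above the counter; the widest tube is seated in it from the start
- slim_mid (a point): slim closed cylindrical aluminium pill tube, 20 mm in diameter and 75 mm tall, standing upright, loose, 25 to 110 g; lower edge chamfered 2 mm, screw cap with fine rings forms the top 20 mm (same diameter). The point is the tube's centre, half-way up (37.5 mm above its foot) on its axis; z runs up along the tube. At the start it stands loosely on the floor of the 30 mm hole, which is too wide for it; it belongs in the 20 mm hole.
- medium_mid (a point): medium closed cylindrical aluminium pill tube, 25 mm in diameter and 75 mm tall, standing upright, loose, 25 to 110 g; lower edge chamfered 2 mm, screw cap with fine rings forms the top 20 mm (same diameter). The point is the tube's centre, half-way up (37.5 mm above its foot) on its axis; z runs up along the tube. It starts on the counter, either close beside the steel cup or close in front of the green caddy. It belongs in the 25 mm hole.
- wide_mid (a point): wide closed cylindrical aluminium pill tube, 30 mm in diameter and 75 mm tall, standing upright, loose, 25 to 110 g; lower edge chamfered 2 mm, screw cap with fine rings forms the top 20 mm (same diameter). The point is the tube's centre, half-way up (37.5 mm above its foot) on its axis; z runs up along the tube. It starts on the counter at the other of those two places. It belongs in the 30 mm hole.
- widest_mid (a point): widest closed cylindrical aluminium pill tube, 35 mm in diameter and 75 mm tall, standing upright, loose, 25 to 110 g; lower edge chamfered 2 mm, screw cap with fine rings forms the top 20 mm (same diameter). The point is the tube's centre, half-way up (37.5 mm above its foot) on its axis; z runs up along the tube. It is already seated in the 35 mm hole and must stay.
- caddy: lidded green plastic box with a grey latch on its -y side, fixed to the counter, 136 mm (x) by 206 mm (y) over the lid, 96 mm high; origin at the centre of its underside
- cup_mid (a point): stainless steel cup, open at the top, no handle, up to 72 mm across, 85 mm tall, loose; the point is its centre, half-way up
- saucer: white ceramic saucer, 100 mm across, 16 mm high, loose; origin at the centre of its underside
- depressor: bamboo tongue depressor 120 by 17 by 3 mm lying across the saucer's rim, loose; origin at the centre of its underside, x along it
- organiser: clear plastic seven-day pill organiser, 37 mm (x) by 156 mm (y), 24 mm high, loose; origin at the centre of its underside
- forceps: steel forceps lying flat, about 140 mm long (x), 20 mm wide, 8 mm high, loose; origin near the middle of the underside
Mind the look-alikes: they are no part of the job. Leave any blue look-alike of the part that bears wide_mid alone.

How it is judged:
By the outcome, as a careful person would: the job done as asked, in the order asked, and still so for the second after the job is handed in, with the robot touching nothing.
It also fails if it takes over 72 s, if anything falls off the work surface, if the arm or the gripper's body presses on something with over 40 N, if the wrist force passes 120 N, or if a joint passes its speed limit or range.

### The arm

A 6-joint arm with a two-finger parallel gripper is mounted at the origin on the work surface. World frame = base frame: x ahead of the robot, y to its left, z up, the work surface at z = 0. Lengths are in mm, angles in degrees, forces in N, time in s.
With the tool pointing down it reaches from about 300 to 850 mm from the base axis. Payload 4.2 kg.
Tool frame: the origin (TCP) lies between the finger pads; the fingertips stand 22 mm ahead of it and the grasp point (between the pads) lies 3 mm ahead of it (env.finger_overhang is the distance from the TCP to the fingertips, in mm); z points along the fingers, y is the line along which they close (so a half turn about z gives the same grasp; the last joint's range is limited). The gripper opens to 91 mm and grips with 3 to 60 N. Pads are 32 mm wide; open, the fingers measure 118 mm over their backs; the gripper's body (76 mm by 178 mm) begins 60 mm behind the grasp point.
Start: joints at [-66.005, 18.312, 89.639, -0, 72.044, -1.146], TCP at [244.295, -520.539, 235.976] pointing down, gripper open.
Joint ranges: [-177.97, 177.97], [-48.28, 115.42], [12.27, 149.76], [-77.06, 257.06], [2.81, 150.46], [-146.56, 146.56]. Speed limits (degrees/s): [147.25, 147.25, 180, 180, 180, 180].

### API

Orientations are given as [roll, pitch, yaw] about the fixed x, y, z axes, in that order (R = Rz(yaw) Ry(pitch) Rx(roll)).
In Python, from workcell import state, cams, ticket, look_for, outline_of, env gives the robot as it stands.
- The arm moves only by the tool servo_tool, never from a script. Its argument "steps" is a list of rows, each a list of 3 entries, a list of its own where there are three numbers: the closure in counts, from 0 (fully open) to 255 (shut), then the shift along the tool's x, y, z in mm, then the turn, a rotation vector about the tool's x, y, z in rad. A call has exactly 10 rows; each row shifts and turns the commanded pose from where the row before left it, along the tool's axes as they then stand; what a row does not reach is not made up. A row lasts 1/10 s, in which the tool goes at most 50 mm and 8.59 degrees, less where a joint would pass 70% of its speed; a pose out of reach is approached as far as the arm can. A call with a gripper value outside its range is refused whole. The fingers move at their own pace and stop on an object; "squeeze" is the grip in N (left out, the last holds). Time passes only in rows, so rows that do not move let the fingers close, or fill a call up. It gives the time, the measured TCP pose, the force, the opening and the grip force at its end, in the units of the state.
- state(): the state, without advancing time (a new reading comes with each control period).
- cams.grab_frame(name): name is "scene" or "top" or "wrist"; returns a dict with "color" (384x512x3 uint8, red, green, blue), "z_map" (384x512 float32, mm along the optical axis (not along the pixel's ray), 0 where there is no reading), "fovy" (degrees; the focal length in pixels is half the picture's height over the tangent of half this angle, whatever the lens; pixels are square), "cx", "cy" (the principal point, pixels), "k1" (the pictures are not rectified: a ray, as slopes to the right and down, at radius r is drawn at 1 + k1 r^2 times it, then the intrinsics apply), "eye" and "rotation" of the camera in the world; the wrist camera has in their place "tool_from_camera" (4x4, takes a point from camera to tool coordinates, whose origin is the TCP and whose axes are the flange's). Camera axes: x right, y up, looking along -z (the intrinsics and any distortion apply to the point x, -y, -z); pixel columns grow to the right and rows downward; lengths in mm; the calibration is good to about 2 mm. A picture is of the moment at which its call begins: read the wrist's pose just before it.
- ticket.job_done(): hands the job in; it is judged then, once.
Trained networks look in a picture, given as the dict that the camera call returned (one of the last four; its "shot" number tells which), for a name from the list of things; names that differ only in an ending like _2 or _b are one class to them, and where a whole thing is asked for, a point or a joint stands for the part that bears it (a point fixed in the world has none). Each returns a list of dicts, best first, with "confidence" (0 to 1); they miss things now and then, are a little off and sometimes report something else, mostly with a low value. They report only what shows in the picture. A call takes as long as a camera call. They do not tell look-alikes from the thing itself.
- look_for(picture, thing): "at" ([column, row] in pixels, amid what is visible of it).
- outline_of(picture, thing): "pixels" (384x512 bool, what is visible of it) and "at" ([column, row] in pixels, amid what is visible of it).
The state is a dict: "time_s": time; "qpos": joint angles; "qvel": joint speeds; "effort": joint torques, N m; "ee_pos": TCP position; "ee_rot": TCP orientation; "force": force on the tool from outside, world axes, zero at the start; "torque": the same for the moment, N m; "gripper_width": finger opening in mm; "gripper_force": force on a finger pad.
Only numpy, scipy, OpenCV 4.12 (cv2) and the standard library are available. Lean on these libraries where they do the work, as an engineer would, in place of code of your own. Each camera call takes 0.05 s, during which the arm holds its last target. There are 200 camera calls.

## Working session

There is one attempt and no reset: what is moved stays moved. The work goes in short steps, Python scripts to look and compute and a tool call to move; the robot and the scene stay as the last step left them, time stands still between calls to the robot, and variables do not carry over. Pictures are saved under pics/ and viewed, at most 10 in all, crops included, and the job is handed in when it is done.

Besides the shell and the picture viewer there is one more tool, called as a command line: name --argument value ..., lists and objects as JSON in quotes. servo_tool: Moves the arm, as the interface text tells. Its arguments: {"type":"object","properties":{"steps":{"type":"array","items":{"type":"array"}},"squeeze":{"type":"number"}},"required":["steps"]}

```bash
mkdir -p pics; ls
cat > h.py <<'E'
import numpy as np, cv2
from workcell import state, cams, ticket, look_for, outline_of, env
from scipy.spatial.transform import Rotation as Rn
def cam(p,s=None):
    f=192/np.tan(np.radians(p['fovy'])/2)
    if 'eye' in p: return f,np.array(p['rotation']).reshape(3,3) if np.size(p['rotation'])==9 else Rn.from_euler('xyz',p['rotation'],degrees=True).as_matrix(),np.array(p['eye'])
    T=np.array(p['tool_from_camera']); R=Rn.from_euler('xyz',s['ee_rot'],degrees=True).as_matrix()
    return f,R@T[:3,:3],R@T[:3,3]+np.array(s['ee_pos'])
def cloud(p,s=None):
    f,R,e=cam(p,s); v,u=np.mgrid[0:384,0:512].astype(np.float64)
    K=np.array([[f,0,p['cx']],[0,f,p['cy']],[0,0,1]])
    n=cv2.undistortPoints(np.stack([u.ravel(),v.ravel()],1)[:,None],K,np.array([p['k1'],0,0,0.]))[:,0]
    z=p['z_map'].ravel().astype(float); c=np.stack([n[:,0]*z,-n[:,1]*z,-z],1)
    W=c@R.T+e; W[z<=0]=np.nan
    return W.reshape(384,512,3)
def save(p,n,sc=1,box=None):
    im=p['color'][:,:,::-1]
    if box: im=im[box[1]:box[3],box[0]:box[2]]
    cv2.imwrite('pics/'+n,cv2.resize(im,None,fx=sc,fy=sc,interpolation=cv2.INTER_CUBIC))
E
python3 - <<'E'
from h import *
s=state();print(s['ee_rot'],s['gripper_width'],s['time_s'])
ims=[]
for n in ['scene','top']:
    p=cams.grab_frame(n);ims.append(p['color']);print(n,p['fovy'],p['cx'],p['cy'],p['k1'],np.shape(p['rotation']),p['eye'])
    W=cloud(p)
    for t in ['rack','slim_mid','medium_mid','wide_mid','widest_mid','cup_mid','caddy','saucer','organiser','forceps']:
        for o in outline_of(p,t)[:4]:
            q=W[o['pixels']];q=q[~np.isnan(q[:,0])]
            print(t,round(o['confidence'],2),np.round(o['at']),len(q),np.round(np.percentile(q,[5,50,95],axis=0)).tolist() if len(q) else '')
    save(p,n+'0.png',1.5)
E
```

```text
pics
[-1.79901764e+02  2.21229556e-05  2.51435417e+01] 91.12390625143091 0.0
scene 47.302987620027785 245.26265633954847 194.72266283350498 0.0340887648063157 (3,) [1285.1039408  -494.13977741  624.02715306]
rack 0.94 [158. 208.] 2551 [[443.0, -297.0, 4.0], [486.0, -183.0, 32.0], [524.0, -90.0, 38.0]]
slim_mid 0.64 [134. 191.] 276 [[334.0, -240.0, 0.0], [465.0, -231.0, 57.0], [469.0, -187.0, 86.0]]
medium_mid 0.64 [277. 186.] 75 [[603.0, 47.0, 65.0], [614.0, 56.0, 75.0], [624.0, 68.0, 77.0]]
wide_mid 0.77 [278. 165.] 279 [[484.0, 147.0, 7.0], [499.0, 154.0, 46.0], [505.0, 168.0, 76.0]]
wide_mid 0.68 [284. 143.] 211 [[409.0, 229.0, 12.0], [426.0, 236.0, 52.0], [431.0, 249.0, 76.0]]
widest_mid 0.71 [113. 199.] 399 [[437.0, -288.0, 38.0], [458.0, -275.0, 69.0], [464.0, -258.0, 86.0]]
cup_mid 0.87 [303. 159.] 874 [[477.0, 196.0, 7.0], [521.0, 216.0, 59.0], [540.0, 260.0, 85.0]]
caddy 0.74 [315. 213.] 6484 [[660.0, -15.0, 11.0], [752.0, 58.0, 90.0], [787.0, 173.0, 96.0]]
saucer 0.93 [222. 254.] 867 [[645.0, -166.0, 4.0], [682.0, -126.0, 11.0], [724.0, -84.0, 17.0]]
organiser 0.94 [149. 27
[... 1151 characters left out ...]
], [428.0, 253.0, 78.0]]
widest_mid 0.63 [369. 250.] 305 [[432.0, -282.0, 40.0], [447.0, -264.0, 84.0], [462.0, -253.0, 87.0]]
cup_mid 0.83 [139. 224.] 951 [[477.0, 199.0, 3.0], [508.0, 241.0, 34.0], [536.0, 261.0, 86.0]]
caddy 0.58 [206. 130.] 6182 [[651.0, -3.0, 53.0], [709.0, 89.0, 93.0], [776.0, 181.0, 97.0]]
saucer 0.89 [300. 146.] 925 [[647.0, -165.0, 4.0], [687.0, -129.0, 11.0], [725.0, -84.0, 16.0]]
saucer 0.31 [323. 234.] 2549 [[425.0, -281.0, 9.0], [474.0, -171.0, 36.0], [514.0, -83.0, 39.0]]
organiser 0.91 [364. 146.] 1166 [[657.0, -354.0, 11.0], [682.0, -281.0, 24.0], [706.0, -212.0, 27.0]]
forceps 0.5 [231. 257.] 252 [[380.0, 29.0, -2.0], [435.0, 36.0, 7.0], [507.0, 46.0, 11.0]]
```

View pics/scene0.png

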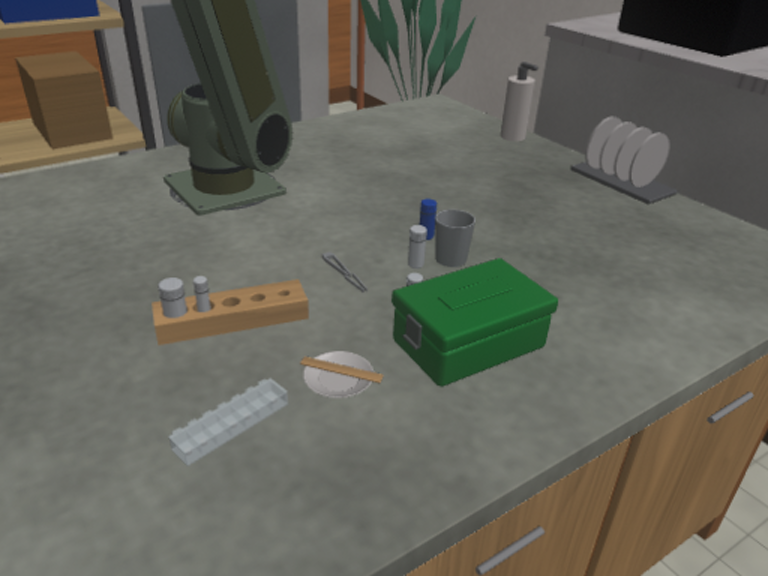

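View pics/top0.png

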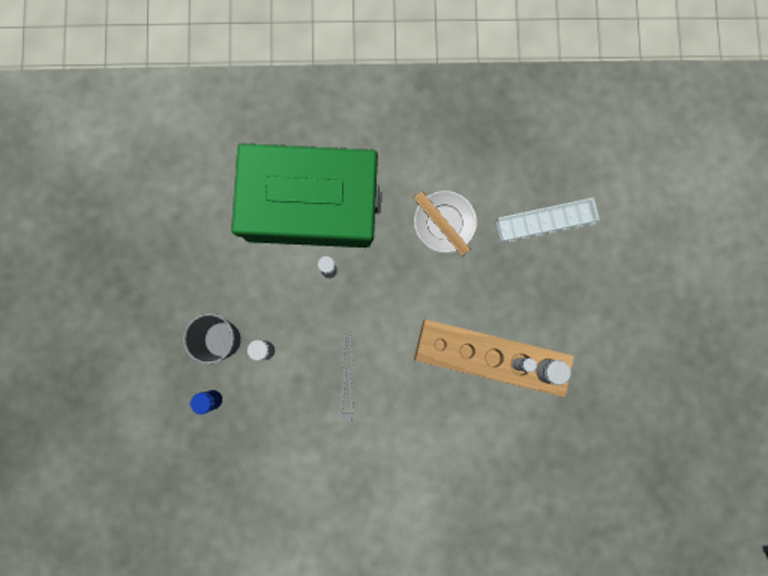

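Top view, in top0.png at 1.5× scale: the rack runs from (418,340) to (570,372), with the slim tube at (529,366) and the widest at (557,371). One aluminium tube is by the cup at (259,350) and one by the caddy at (326,266).

Candidates for wide_mid, in native pixels: aluminium tube (173,234) and blue tube (136,265). The aluminium one fits because the blue one is the excluded look-alike. I'll confirm in a crop and measure the tubes and rack.

```bash
cat > m.py <<'E'
from h import *
def tops(W,c,r=32,z0=70,z1=92):
    m=(np.hypot(W[...,0]-c[0],W[...,1]-c[1])<r)&(W[...,2]>z0)&(W[...,2]<z1)
    return W[m]
if __name__=='__main__':
  acc=[]
  for k in range(3):
    p=cams.grab_frame('top');W=cloud(p)
    o=outline_of(p,'rack')[0]['pixels'] if k==0 else o
    for n,c,r,z in [('slim',(458,-226),17,78),('widest',(447,-266),22,78),('cupside',(488,158),24,68),('caddyside',(609,59),24,68)]:
        q=tops(W,c,r,z)
        (x,y),rad=cv2.minEnclosingCircle(q[:,:2].astype(np.float32))
        print(n,len(q),np.round(q[:,:2].mean(0),1),'circ',round(x,1),round(y,1),round(2*rad,1),'areaD',round(2*np.sqrt(len(q)/np.pi)*np.median((p['eye'][2]-q[:,2]))/cam(p)[0],1),'z',np.round(np.median(q[:,2]),1))
    q=W[(W[...,2]>32)&(W[...,2]<41)&(W[...,0]>400)&(W[...,0]<540)&(W[...,1]>-310)&(W[...,1]<-60)]
    print('rack',len(q),cv2.minAreaRect(q[:,:2].astype(np.float32)),np.median(q[:,2]))
  ps=cams.grab_frame('scene')
  a=cv2.resize(p['color'][150:300,110:250],None,fx=3,fy=3,interpolation=cv2.INTER_CUBIC)
  b=cv2.resize(p['color'][200:270,270:390],(480*3//4*1,210),interpolation=cv2.INTER_CUBIC)
  c=cv2.resize(ps['color'][120:210,255:330],None,fx=4,fy=4,interpolation=cv2.INTER_CUBIC)
  im=np.zeros((600,800,3),np.uint8);im[:450,:420]=a[:450,:420];im[:360,430:730]=c[:360,:300];im[370:580,430:790]=b
  cv2.imwrite('pics/crop1.png',im[:,:,::-1])
E
python3 m.py
```

```text
slim 75 [ 458.7 -228. ] circ 458.7 -228.4 20.2 areaD 21.0 z 84.5
widest 224 [ 447.2 -268.9] circ 446.7 -269.5 35.7 areaD 36.3 z 84.7
cupside 160 [488.2 161.4] circ 488.5 162.0 30.8 areaD 31.0 z 75.6
caddyside 104 [610.9  61.3] circ 611.2 61.3 25.4 areaD 25.0 z 75.3
rack 2180 ((468.94561767578125, -189.00767517089844), (233.15560913085938, 64.12220001220703), 74.99928283691406) 35.99639513857278
slim 75 [ 458.5 -227.9] circ 458.6 -227.9 21.1 areaD 21.0 z 84.7
widest 222 [ 447.4 -269.1] circ 447.0 -269.7 35.8 areaD 36.2 z 84.7
cupside 158 [488.3 161.5] circ 488.3 161.9 30.1 areaD 30.9 z 75.2
caddyside 104 [610.9  61.3] circ 611.3 61.6 25.3 areaD 25.0 z 75.3
rack 2183 ((468.9387512207031, -188.970703125), (232.9681854248047, 64.09125518798828), 74.9536361694336) 35.94853015356932
slim 76 [ 458.6 -228. ] circ 458.5 -228.6 20.2 areaD 21.2 z 84.1
widest 225 [ 447.3 -269. ] circ 447.2 -269.8 35.6 areaD 36.4 z 84.7
cupside 159 [488.1 161.5] circ 488.5 162.1 30.7 areaD 31.0 z 75.1
caddyside 106 [610.7  61.2] circ 610.9 61.2 25.5 areaD 25.3 z 75.4
rack 2190 ((468.97857666015625, -188.6260528564453), (232.5979461669922, 63.986820220947266), 74.92324829101562) 36.063946670674625
```

View pics/crop1.png

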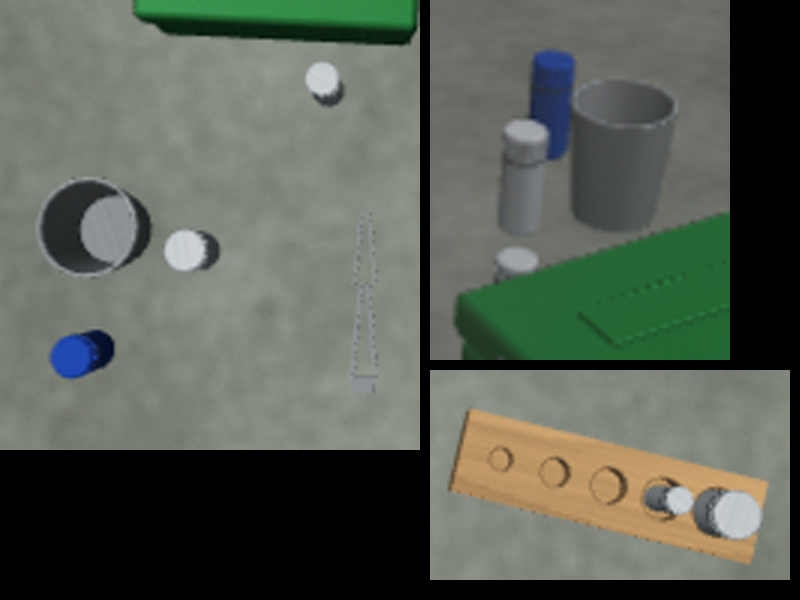

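The crop confirms it. The aluminium tube beside the cup is about 31 mm across, so it is wide_mid. The one in front of the caddy is about 25 mm, so it is medium_mid. The blue one stays. First I'll move over the slim tube with the fingers closing across the rack (yaw 75°).

servo_tool --steps '[[0,[0,0,0],[0,0,-0.145]],[0,[0,0,0],[0,0,-0.145]],[0,[0,0,0],[0,0,-0.145]],[0,[0,0,0],[0,0,-0.145]],[0,[0,0,0],[0,0,-0.145]],[0,[0,0,0],[0,0,-0.145]],[0,[42,16,0],[0,0,0]],[0,[42,16,0],[0,0,0]],[0,[42,16,0],[0,0,0]],[0,[42,16,0],[0,0,0]]]' --squeeze 15

```text
time_s: 2.35
ee_pos: [350.3, -373.5, 236.0]
ee_rot: [180.0, 0.0, 74.9]
force: [0.6, 0.0, -0.2]
gripper_width: 91.0
gripper_force: 0.0
```

servo_tool --steps '[[0,[42,16,0],[0,0,0]],[0,[42,16,0],[0,0,0]],[0,[42,17,0],[0,0,0]],[0,[43,18,0],[0,0,0]],[0,[0,0,10],[0,0,0]],[0,[0,0,20],[0,0,0]],[0,[0,0,20],[0,0,0]],[0,[0,0,0],[0,0,0]],[0,[0,0,0],[0,0,0]],[0,[0,0,0],[0,0,0]]]'

```text
time_s: 3.35
ee_pos: [458.5, -229.7, 187.0]
ee_rot: [179.9, 0.0, 74.9]
force: [0.1, 0.8, -0.7]
gripper_width: 91.3
gripper_force: 0.0
```

```bash
cat >> h.py <<'E'
U=np.array([np.cos(np.radians(75)),np.sin(np.radians(75))])
def plan(xyz,yaw=75):
    s=state();R=Rn.from_euler('xyz',s['ee_rot'],degrees=True);T=Rn.from_euler('xyz',[180,0,yaw],degrees=True)
    print('at',np.round(s['ee_pos'],1),np.round(s['ee_rot'],1),'t',round(s['time_s'],1),'q',np.round(s['qpos']),'w',round(s['gripper_width'],1))
    print(' turn tool',np.round((R.inv()*T).as_rotvec(),3),'then shift',np.round(T.inv().apply(np.array(xyz)-s['ee_pos']),1))
def fitrack(W,g=None):
    q=W[(W[...,2]>32)&(W[...,2]<40)&(W[...,0]>400)&(W[...,0]<540)&(W[...,1]>-310)&(W[...,1]<-60)]
    return cv2.minAreaRect(q[:,:2].astype(np.float32)),np.median(q[:,2])
E
python3 - <<'E'
from h import *
from m import tops
s=state();p=cams.grab_frame('wrist');W=cloud(p,s);save(p,'w1.png',1.5)
print(fitrack(W))
for n,c,r,z in [('slim',(458,-228),17,78),('widest',(447,-269),22,78)]:
    q=tops(W,c,r,z)
    if len(q)>5: print(n,len(q),cv2.minEnclosingCircle(q[:,:2].astype(np.float32)),np.median(q[:,2]))
plan((458.6,-228.2,67))
E
```

```text
(((470.5764465332031, -185.35020446777344), (222.14076232910156, 64.2091064453125), 74.85926055908203), np.float64(36.06687414481149))
slim 489 ((459.0413513183594, -229.85699462890625), 10.31213092803955) 84.88109087257618
widest 762 ((448.0660095214844, -268.98565673828125), 17.32120704650879) 84.84877310307928
at [ 458.6 -229.7  187.1] [179.9   0.   75. ] t 3.4 q [-28.  15. 102.  -0.  63. -13.] w 91.4
 turn tool [ 0.002  0.001 -0.001] then shift [  1.4  -0.4 120.1]
```

View pics/w1.png

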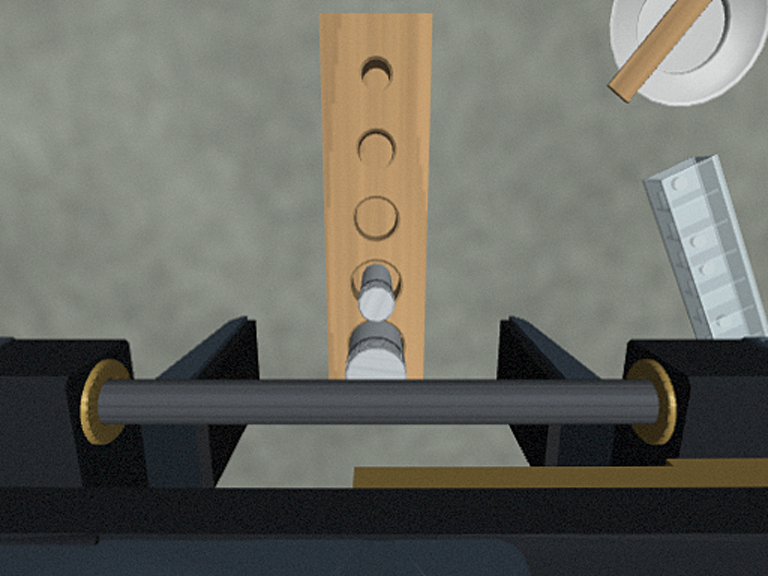

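Wrist view: the slim tube shows at (376,300) in the 1.5× picture, midway between the fingers. Holes 2, 1 and 0 are at (377,218), (377,148) and (376,72). I'll measure the holes from this view, then descend and grip.

```bash
cat >> h.py <<'E'
def holes(p,s=None,cen=(469,-189),zt=36):
    f,R,e=cam(p,s); W=cloud(p,s); d=W-e; t=(zt-e[2])/d[...,2]; P=(e+d*t[...,None])[...,:2]
    bad=(W[...,2]<zt-3)
    for i in range(5):
        c=np.array(cen)+U*(84-42*i); r=(17+5*i)/2
        m=(np.hypot(*(P-c).transpose(2,0,1))<r+5)&bad
        if m.sum()>20: print('hole',i,np.round(P[m].mean(0),1),m.sum(),np.round(cv2.minEnclosingCircle(P[m].astype(np.float32))[1]*2,1),'nominal',np.round(c,1))
E
python3 - <<'E'
from h import *
s=state();p=cams.grab_frame('wrist');holes(p,s)
p=cams.grab_frame('top');holes(p)
E
```

```text
hole 0 [ 491.  -109.8] 310 16.8 nominal [ 490.7 -107.9]
hole 1 [ 480.2 -149.8] 453 22.0 nominal [ 479.9 -148.4]
hole 2 [ 469.5 -189.5] 637 26.5 nominal [ 469. -189.]
hole 3 [ 459.7 -224.6] 321 31.5 nominal [ 458.1 -229.6]
hole 4 [ 450.1 -261.9] 43 36.2 nominal [ 447.3 -270.1]
hole 0 [ 491.1 -107.6] 49 17.9 nominal [ 490.7 -107.9]
hole 1 [ 479.9 -147.2] 73 24.6 nominal [ 479.9 -148.4]
hole 2 [ 468.9 -188.2] 113 27.7 nominal [ 469. -189.]
hole 3 [ 459.1 -224.1] 69 33.0 nominal [ 458.1 -229.6]
```

servo_tool --steps '[[0,[0.5,0,15],[0,0,0]],[0,[0,0,20],[0,0,0]],[0,[0,0,20],[0,0,0]],[0,[0,0,20],[0,0,0]],[0,[0,0,20],[0,0,0]],[0,[0,0,15],[0,0,0]],[0,[0,0,9],[0,0,0]],[0,[0,0,0],[0,0,0]],[140,[0,0,0],[0,0,0]],[200,[0,0,0],[0,0,0]]]' --squeeze 15

```text
time_s: 4.5
ee_pos: [458.9, -228.9, 67.9]
ee_rot: [179.9, 0.0, 75.0]
force: [0.8, 0.4, 0.1]
gripper_width: 77.6
gripper_force: 0.0
```

servo_tool --steps '[[255,[0,0,0],[0,0,0]],[255,[0,0,0],[0,0,0]],[255,[0,0,0],[0,0,0]],[255,[0,0,0],[0,0,0]],[255,[0,0,0],[0,0,0]],[255,[0,0,0],[0,0,0]],[255,[0,0,0],[0,0,0]],[255,[0,0,0],[0,0,0]],[255,[0,0,0],[0,0,0]],[255,[0,0,0],[0,0,0]]]'

```text
time_s: 5.5
ee_pos: [458.2, -228.5, 66.9]
ee_rot: [180.0, 0.0, 75.0]
force: [-0.3, -0.3, -0.5]
gripper_width: 19.5
gripper_force: 15.0
```

servo_tool --steps '[[255,[0,0,-5],[0,0,0]],[255,[0,0,-10],[0,0,0]],[255,[0,0,-15],[0,0,0]],[255,[0,0,-15],[0,0,0]],[255,[10,0,0],[0,0,0]],[255,[20,0,0],[0,0,0]],[255,[10,0,0],[0,0,0]],[255,[0,0,0],[0,0,0]],[255,[0,0,0],[0,0,0]],[255,[0,0,0],[0,0,0]]]'

```text
time_s: 6.5
ee_pos: [468.5, -190.1, 111.8]
ee_rot: [-180.0, 0.0, 75.0]
force: [-1.0, 0.3, 0.2]
gripper_width: 19.9
gripper_force: 15.0
```

```bash
cat >> h.py <<'E'
def held(p,s,r):
    # tube top in wrist view: points near tool axis, top plane
    W=cloud(p,s);e=np.array(s['ee_pos'])
    near=(np.hypot(W[...,0]-e[0],W[...,1]-e[1])<r+6)&(W[...,2]>e[2]+10)&(W[...,2]<e[2]+28)
    q=W[near]; zt=np.percentile(q[:,2],90); q=q[abs(q[:,2]-zt)<2.5]
    R=Rn.from_euler('xyz',s['ee_rot'],degrees=True)
    t=R.inv().apply(q-e)
    (c,rad)=cv2.minEnclosingCircle(t[:,:2].astype(np.float32))
    print('held top z',round(zt,1),'tool xy circ',np.round(c,1),'d',round(2*rad,1),'x range',np.round(np.percentile(t[:,0],[1,99]),1),'y range',np.round(np.percentile(t[:,1],[1,99]),1),len(q))
E
python3 - <<'E'
from h import *
s=state();p=cams.grab_frame('wrist');holes(p,s);held(p,s,10);save(p,'w2.png',1.5)
plan((480.2,-149,112))
E
```

```text
hole 0 [ 491.1 -109.6] 507 16.7 nominal [ 490.7 -107.9]
hole 1 [ 480.4 -149. ] 732 21.7 nominal [ 479.9 -148.4]
hole 2 [ 470.5 -185.3] 600 26.4 nominal [ 469. -189.]
hole 4 [ 454.4 -262.3] 27 34.5 nominal [ 447.3 -270.1]
held top z 132.8 tool xy circ [-0.   0.2] d 31.6 x range [-12.6  12.4] y range [-8.6 11.1] 124
at [ 468.5 -190.2  111.8] [-180.    0.   75.] t 6.5 q [-23.  19. 109.  -0.  52.  -8.] w 20.0
 turn tool [-0.     0.    -0.001] then shift [42.9  0.6 -0.2]
```

View pics/w2.png

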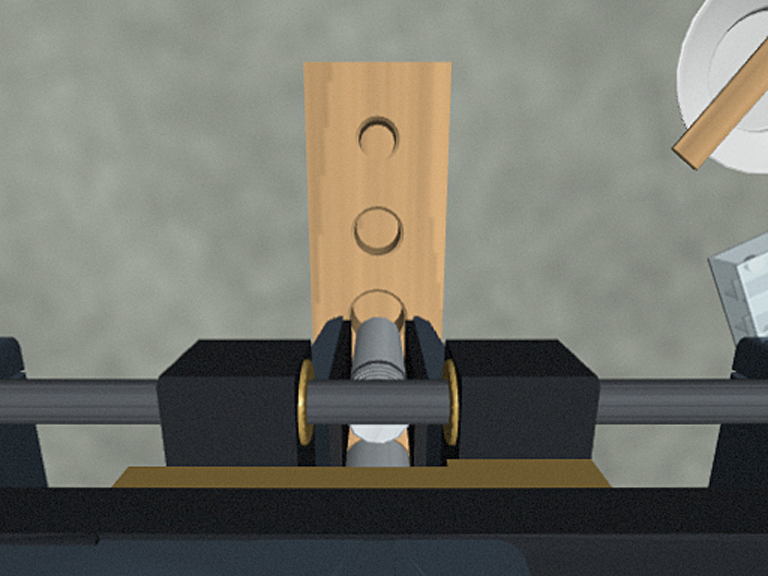

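Wrist view: slim tube held between the pads at (378,350), hole 1 at (378,230). The crossbar hides the tube's top, so I'll fit the visible tube body instead.

```bash
cat >> h.py <<'E'
from scipy.optimize import least_squares
def body(p,s,rad):
    W=cloud(p,s);e=np.array(s['ee_pos']);R=Rn.from_euler('xyz',s['ee_rot'],degrees=True)
    t=R.inv().apply((W-e).reshape(-1,3))
    for z0,z1 in [(24,34),(34,44),(44,54),(24,50)]:
        q=t[(t[:,2]>z0)&(t[:,2]<z1)&(np.hypot(t[:,0],t[:,1])<rad+6)]
        if len(q)<15: continue
        f=least_squares(lambda c:np.hypot(q[:,0]-c[0],q[:,1]-c[1])-rad,[0,0],loss='soft_l1',f_scale=.5)
        print('body z',z0,z1,len(q),'centre tool',np.round(f.x,2),'rms',round(np.sqrt(np.mean(f.fun**2)),2), 'world',np.round(R.apply([*f.x,0])[:2]+e[:2],1))
E
python3 - <<'E'
from h import *
s=state();p=cams.grab_frame('wrist');body(p,s,10)
p=cams.grab_frame('scene');W=cloud(p);e=np.array(s['ee_pos'])
q=W[(np.hypot(W[...,0]-e[0],W[...,1]-e[1])<16)&(W[...,2]>59)&(W[...,2]<84)]
f=least_squares(lambda c:np.hypot(q[:,0]-c[0],q[:,1]-c[1])-10,e[:2],loss='soft_l1',f_scale=.5)
print('scene',len(q),f.x,fitrack(W));holes(p)
E
```

```text
body z 24 34 171 centre tool [-1.63  1.19] rms 0.2 world [ 469.2 -192.1]
body z 34 44 148 centre tool [-1.6   1.15] rms 0.21 world [ 469.2 -192.1]
body z 44 54 116 centre tool [-1.6   1.17] rms 0.16 world [ 469.2 -192.1]
body z 24 50 399 centre tool [-1.61  1.17] rms 0.2 world [ 469.2 -192.1]
scene 75 [ 468.67719055 -190.92339743] (((469.5190124511719, -189.52566528320312), (233.57052612304688, 70.56183624267578), 74.64824676513672), np.float64(36.26290506510361))
hole 1 [ 482.7 -149.8] 31 20.1 nominal [ 479.9 -148.4]
hole 2 [ 471.7 -190. ] 46 25.0 nominal [ 469. -189.]
hole 3 [ 460.3 -231.2] 80 32.7 nominal [ 458.1 -229.6]
```

```bash
cat >> h.py <<'E'
def holes2(p,s,ids,cen=(469,-189),zt=36.0):
    # centroid bias is linear in the depth threshold: extrapolate it to 0
    f,R,e=cam(p,s); W=cloud(p,s); d=W-e; t=(zt-e[2])/d[...,2]; P=(e+d*t[...,None])[...,:2]; out=[]
    T=[2,3,4,5,6]
    for i in ids:
        c=np.array(cen)+U*(84-42*i); r=(17+5*i)/2; N=np.hypot(*(P-c).transpose(2,0,1))<r+5
        C=[P[N&(W[...,2]<zt-th)].mean(0) for th in T]
        h=np.array([np.polyfit(T,np.array(C)[:,k],1)[1] for k in (0,1)]); out.append(h)
        print('hole',i,np.round(h,1),'raw',np.round(C[0],1),np.round(C[-1],1))
    return out
E
python3 - <<'E'
from h import *
s=state();p=cams.grab_frame('wrist');W=cloud(p,s)
h=holes2(p,s,[0,1]);print(np.hypot(*(h[0]-h[1])))
m=(abs(W[...,0]-475)<40)&(abs(W[...,1]+130)<60)&(W[...,2]>33)&(W[...,2]<39);print(np.percentile(W[m][:,2],[5,50,95]))
q=W[m][:,:2]@U;print('far end along U',np.percentile(q,99.7),'-> hole0',np.percentile(q,99.7)-32,'h0',h[0]@U,'h1',h[1]@U)
E
```

```text
hole 0 [ 491.1 -109.3] raw [ 491.1 -109.4] [ 491.1 -109.6]
hole 1 [ 480.4 -149.2] raw [ 480.5 -149. ] [ 480.5 -148.8]
41.26400911593425
[34.95345657 36.0960157  37.21068213]
far end along U 53.55730597266246 -> hole0 21.557305972662462 h0 21.527015791927724 h1 -19.736958345432214
```

servo_tool --steps '[[255,[12,0,0],[0,0,0]],[255,[20,0,0],[0,0,0]],[255,[11.8,0,0],[0,0,0]],[255,[0,0,8],[0,0,0]],[255,[0,0,8],[0,0,0]],[255,[0,0,4],[0,0,0]],[255,[0,0,3],[0,0,0]],[255,[0,0,0],[0,0,0]],[255,[0,0,0],[0,0,0]],[255,[0,0,0],[0,0,0]]]'

```text
time_s: 7.7
ee_pos: [480.1, -147.8, 89.2]
ee_rot: [180.0, 0.0, 75.0]
force: [-0.3, -0.1, -1.5]
gripper_width: 19.4
gripper_force: 15.0
```

servo_tool --steps '[[255,[0,0,4],[0,0,0]],[255,[0,0,4],[0,0,0]],[255,[0,0,4],[0,0,0]],[255,[0,0,4],[0,0,0]],[255,[0,0,3],[0,0,0]],[255,[0,0,2],[0,0,0]],[255,[0,0,1],[0,0,0]],[255,[0,0,0],[0,0,0]],[255,[0,0,0],[0,0,0]],[255,[0,0,0],[0,0,0]]]'

```text
time_s: 8.7
ee_pos: [480.1, -147.6, 67.0]
ee_rot: [180.0, 0.0, 75.0]
force: [0.9, -0.4, 1.4]
gripper_width: 19.2
gripper_force: 15.0
```

Run:
```python
from h import *
s=state();print(s['force'],s['ee_pos'])
p=cams.grab_frame('wrist');body(p,s,10)
p=cams.grab_frame('scene');W=cloud(p);m=(np.hypot(W[...,0]-480,W[...,1]+148)<14)&(W[...,2]>50)
q=W[m]; print(len(q), np.percentile(q[:,2],[5,50,90]));save(p,'s2.png',5,(90,120,240,240))
```

```text
[ 0.92137903 -0.44888935  1.39473866] [ 480.06351137 -147.61481646   67.02699879]
body z 24 34 580 centre tool [2.42 0.93] rms 2.38 world [ 481.6 -145.5]
body z 34 44 35 centre tool [-1.77  1.22] rms 0.3 world [ 480.8 -149.6]
body z 24 50 620 centre tool [2.21 1.07] rms 2.37 world [ 481.7 -145.8]
98 [164.97427533 210.27145707 420.1034079 ]
```

View pics/s2.png

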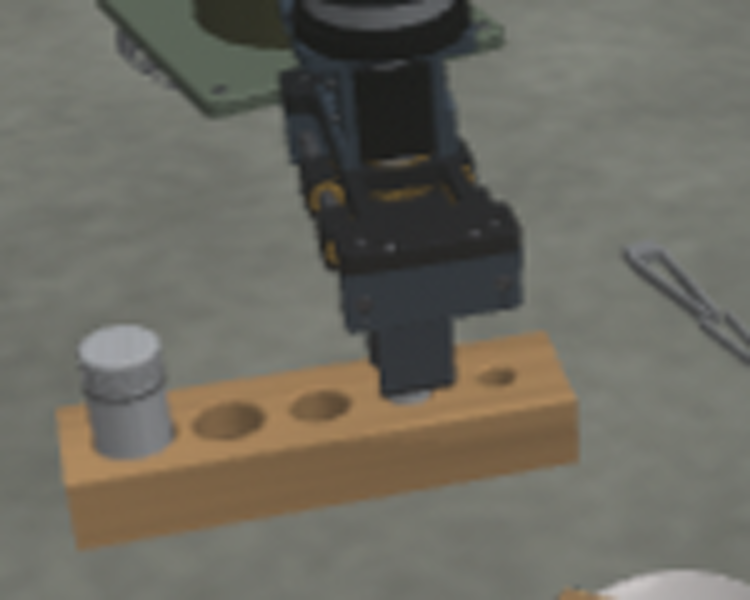

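Scene crop: the slim tube is seated in hole 1, under the fingers at (410,395), with no reaction force and the same TCP height as at the grasp. I'll release it and go to the wide tube.

servo_tool --steps '[[0,[0,0,0],[0,0,0]],[0,[0,0,0],[0,0,0]],[0,[0,0,0],[0,0,0]],[0,[0,0,0],[0,0,0]],[0,[0,0,0],[0,0,0]],[0,[0,0,-5],[0,0,0]],[0,[0,0,-15],[0,0,0]],[0,[0,0,-30],[0,0,0]],[0,[0,0,-30],[0,0,0]],[0,[0,0,-30],[0,0,0]]]'

```text
time_s: 9.8
ee_pos: [479.8, -147.5, 178.4]
ee_rot: [180.0, 0.0, 75.0]
force: [-0.3, 0.1, 0.4]
gripper_width: 91.0
gripper_force: 0.0
```

servo_tool --steps '[[0,[21,-6,0],[0,0,0]],[0,[40,-9,0],[0,0,0]],[0,[40,-9,0],[0,0,0]],[0,[40,-9,0],[0,0,0]],[0,[40,-9,0],[0,0,0]],[0,[40,-10,0],[0,0,0]],[0,[40,-10,0],[0,0,0]],[0,[40,-10,0],[0,0,0]],[0,[0,0,0],[0,0,0]],[0,[0,0,0],[0,0,0]]]'

```text
time_s: 10.8
ee_pos: [488.1, 162.3, 177.0]
ee_rot: [180.0, 0.0, 75.1]
force: [0.3, 0.4, -1.2]
gripper_width: 90.8
gripper_force: 0.0
```

Run:
```python
from h import *
from m import tops
s=state();p=cams.grab_frame('wrist');W=cloud(p,s)
def rep(W,l):
  for n,c,r,z0,z1 in l:
    q=tops(W,c,r,z0,z1)
    if len(q)>5: print(n,len(q),cv2.minEnclosingCircle(q[:,:2].astype(np.float32)),np.median(q[:,2]))
rep(W,[('wide',(488,161),20,70,80),('cup',(507,232),45,80,90)])
W=cloud(cams.grab_frame('top'));rep(W,[('cup',(507,232),45,80,90),('slim',(480,-148),18,75,92)])
plan((488.4,161.8,57))
```

```text
wide 1041 ((489.2152099609375, 161.10829162597656), 15.274352073669434) 74.90999327241417
cup 1533 ((507.3865966796875, 228.31454467773438), 35.70803451538086) 84.72142049877837
slim 75 ((480.57781982421875, -147.3887176513672), 10.208148956298828) 84.53883217255543
at [488.2 160.9 177. ] [-180.    0.   75.] t 10.9 q [ 17.  16. 103.  -0.  62.  32.] w 91.3
 turn tool [-0.     0.001 -0.001] then shift [  0.9  -0.  120. ]
```

servo_tool --steps '[[0,[0.5,0.3,15],[0,0,0]],[0,[0,0,20],[0,0,0]],[0,[0,0,20],[0,0,0]],[0,[0,0,20],[0,0,0]],[0,[0,0,20],[0,0,0]],[0,[0,0,15],[0,0,0]],[0,[0,0,9],[0,0,0]],[0,[0,0,0],[0,0,0]],[140,[0,0,0],[0,0,0]],[200,[0,0,0],[0,0,0]]]'

```text
time_s: 11.9
ee_pos: [489.5, 162.1, 58.8]
ee_rot: [179.9, -0.1, 75.0]
force: [-0.4, -0.3, -0.0]
gripper_width: 77.8
gripper_force: 0.0
```

servo_tool --steps '[[255,[0,0,0],[0,0,0]],[255,[0,0,0],[0,0,0]],[255,[0,0,0],[0,0,0]],[255,[0,0,0],[0,0,0]],[255,[0,0,0],[0,0,0]],[255,[0,0,0],[0,0,0]],[255,[0,0,0],[0,0,0]],[255,[0,0,0],[0,0,0]],[255,[0,0,0],[0,0,0]],[255,[0,0,0],[0,0,0]]]'

```text
time_s: 12.9
ee_pos: [488.8, 162.2, 57.9]
ee_rot: [-180.0, 0.0, 75.0]
force: [0.2, -0.4, 0.2]
gripper_width: 29.3
gripper_force: 15.0
```

servo_tool --steps '[[255,[0,0,-5],[0,0,0]],[255,[0,0,-15],[0,0,0]],[255,[0,0,-25],[0,0,0]],[255,[0,0,-25],[0,0,0]],[255,[0,0,-25],[0,0,0]],[255,[0,0,-25],[0,0,0]],[255,[-10,3,0],[0,0,0]],[255,[-20,5,0],[0,0,0]],[255,[0,0,0],[0,0,0]],[255,[0,0,0],[0,0,0]]]'

```text
time_s: 13.9
ee_pos: [488.3, 130.7, 177.2]
ee_rot: [-179.9, 0.0, 74.9]
force: [-0.4, 0.6, -0.5]
gripper_width: 29.6
gripper_force: 15.0
```

Run:
```python
from h import *
s=state();p=cams.grab_frame('wrist');body(p,s,15)
plan((458.4,-228.8,178))
```

```text
body z 24 34 231 centre tool [-1.54  1.15] rms 0.2 world [489.  128.9]
body z 34 44 189 centre tool [-1.52  1.1 ] rms 0.18 world [489.  128.9]
body z 44 54 161 centre tool [-1.53  1.07] rms 0.2 world [488.9 129. ]
body z 24 50 527 centre tool [-1.53  1.12] rms 0.2 world [489.  128.9]
at [488.4 131.1 177.2] [-179.9    0.    75. ] t 13.9 q [ 14.  15. 104.   0.  62.  29.] w 29.7
 turn tool [-0.001  0.    -0.001] then shift [-355.4   64.2   -0.8]
```

servo_tool --steps '[[255,[-25,5,0],[0,0,0]],[255,[-42,7.5,0],[0,0,0]],[255,[-42,7.5,0],[0,0,0]],[255,[-42,7.5,0],[0,0,0]],[255,[-42,7.5,0],[0,0,0]],[255,[-42,7.5,0],[0,0,0]],[255,[-42,7.5,0],[0,0,0]],[255,[-42,7.5,0],[0,0,0]],[255,[-25,4.5,0],[0,0,0]],[255,[-11.4,2.2,0],[0,0,0]]]'

```text
time_s: 14.95
ee_pos: [458.7, -230.4, 177.4]
ee_rot: [-180.0, 0.0, 74.9]
force: [-0.0, 0.8, -0.7]
gripper_width: 29.6
gripper_force: 15.0
```

servo_tool --steps '[[255,[0,0,15],[0,0,0]],[255,[0,0,20],[0,0,0]],[255,[0,0,20],[0,0,0]],[255,[0,0,15],[0,0,0]],[255,[0,0,8],[0,0,0]],[255,[0,0,0],[0,0,0]],[255,[0,0,0],[0,0,0]],[255,[0,0,0],[0,0,0]],[255,[0,0,0],[0,0,0]],[255,[0,0,0],[0,0,0]]]'

```text
time_s: 15.95
ee_pos: [459.0, -228.9, 100.5]
ee_rot: [179.9, 0.0, 75.0]
force: [0.6, -0.0, -0.1]
gripper_width: 29.7
gripper_force: 15.0
```

Run:
```python
from h import *
P=[]
plan((458.4,-228.8,68))
```

```text
at [ 459.  -228.9  100.5] [179.9   0.   75. ] t 15.9 q [-28.  20. 109.  -0.  51. -13.] w 29.7
 turn tool [ 0.001  0.    -0.   ] then shift [-0.1 -0.6 32.5]
```

servo_tool --steps '[[255,[0,-0.4,3],[0,0,0]],[255,[0,0,3],[0,0,0]],[255,[0,0,3],[0,0,0]],[255,[0,0,2],[0,0,0]],[255,[0,0,2],[0,0,0]],[255,[0,0,1],[0,0,0]],[255,[0,0,0],[0,0,0]],[255,[0,0,0],[0,0,0]],[255,[0,0,0],[0,0,0]],[255,[0,0,0],[0,0,0]]]'

```text
time_s: 16.95
ee_pos: [458.4, -228.6, 86.1]
ee_rot: [180.0, 0.0, 75.0]
force: [-1.3, -0.1, -1.2]
gripper_width: 29.3
gripper_force: 15.0
```

Free so far: the foot is about 8 mm into the hole.

servo_tool --steps '[[255,[0,0,4],[0,0,0]],[255,[0,0,4],[0,0,0]],[255,[0,0,4],[0,0,0]],[255,[0,0,3],[0,0,0]],[255,[0,0,2],[0,0,0]],[255,[0,0,1],[0,0,0]],[255,[0,0,0],[0,0,0]],[255,[0,0,0],[0,0,0]],[255,[0,0,0],[0,0,0]],[255,[0,0,0],[0,0,0]]]'

```text
time_s: 17.95
ee_pos: [458.4, -228.6, 68.0]
ee_rot: [180.0, 0.0, 75.0]
force: [-0.3, -0.4, -0.1]
gripper_width: 29.5
gripper_force: 15.0
```

servo_tool --steps '[[0,[0,0,0],[0,0,0]],[0,[0,0,0],[0,0,0]],[0,[0,0,0],[0,0,0]],[0,[0,0,0],[0,0,0]],[0,[0,0,0],[0,0,0]],[0,[0,0,-5],[0,0,0]],[0,[0,0,-15],[0,0,0]],[0,[0,0,-30],[0,0,0]],[0,[0,0,-30],[0,0,0]],[0,[0,0,-30],[0,0,0]]]'

```text
time_s: 18.95
ee_pos: [458.2, -228.5, 179.4]
ee_rot: [180.0, 0.0, 75.0]
force: [-0.0, -0.0, 0.2]
gripper_width: 91.1
gripper_force: 0.0
```

servo_tool --steps '[[0,[0,0,0],[0,0,0.1454]],[0,[0,0,0],[0,0,0.1454]],[0,[0,0,0],[0,0,0.1454]],[0,[0,0,0],[0,0,0.1454]],[0,[0,0,0],[0,0,0.1454]],[0,[0,0,0],[0,0,0.1454]],[0,[0,0,0],[0,0,0.1454]],[0,[0,0,0],[0,0,0.1454]],[0,[0,0,0],[0,0,0.1454]],[0,[0,0,0],[0,0,0]]]'

```text
time_s: 19.95
ee_pos: [458.3, -228.6, 178.3]
ee_rot: [180.0, -0.0, 0.0]
force: [-0.5, 0.8, 0.1]
gripper_width: 91.2
gripper_force: 0.0
```

Run:
```python
from h import *
from m import tops
W=cloud(cams.grab_frame('top'))
for n,c,r,z0,z1 in [('slim',(480,-148),18,75,92),('wide',(458.5,-229),19,75,92),('widest',(447,-269.5),20,75,92)]:
    q=tops(W,c,r,z0,z1)
    if len(q)>5: print(n,len(q),cv2.minEnclosingCircle(q[:,:2].astype(np.float32)),np.median(q[:,2]))
plan((611.1,61.3,180),0)
```

```text
slim 76 ((480.71954345703125, -147.18771362304688), 10.340982437133789) 84.7961066966572
at [ 458.3 -228.6  178.2] [180.   -0.    0.2] t 20.0 q [-28.  15. 103.  -0.  62.  62.] w 91.0
 turn tool [ 0.    -0.     0.003] then shift [ 152.8 -289.9   -1.8]
```

servo_tool --steps '[[0,[11,-20,0],[0,0,0.002]],[0,[21,-40,0],[0,0,0]],[0,[21,-40,0],[0,0,0]],[0,[21,-40,0],[0,0,0]],[0,[21,-40,0],[0,0,0]],[0,[21,-40,0],[0,0,0]],[0,[21,-40,0],[0,0,0]],[0,[15.5,-30,0],[0,0,0]],[0,[0,0,0],[0,0,0]],[0,[0,0,0],[0,0,0]]]'

```text
time_s: 21.0
ee_pos: [611.1, 61.6, 177.6]
ee_rot: [180.0, 0.1, 0.1]
force: [-0.5, -0.6, -0.8]
gripper_width: 91.4
gripper_force: 0.0
```

Run:
```python
from h import *
from m import tops
def rep(W,l):
  for n,c,r,z0,z1 in l:
    q=tops(W,c,r,z0,z1)
    if len(q)>5: print(n,len(q),cv2.minEnclosingCircle(q[:,:2].astype(np.float32)),np.median(q[:,2]))
s=state();W=cloud(cams.grab_frame('wrist'),s)
rep(W,[('med',(611,61.3),18,68,80)])
m=(W[...,2]>80)&(W[...,2]<105)&(W[...,0]>620)&(W[...,0]<700)&(abs(W[...,1]-70)<60);print('caddy edge x',np.percentile(W[m][:,0],[.5,2]),np.percentile(W[m][:,2],[50,99]))
W=cloud(cams.grab_frame('top'));rep(W,[('slim',(480,-148),18,75,92),('wide',(458.5,-229),19,75,92),('widest',(447,-269.5),20,75,92)])
plan((611.1,61.3,60),0)
```

```text
med 752 ((612.6168212890625, 59.7967643737793), 12.834086418151855) 74.86033543434621
caddy edge x [647.05279287 649.40830466] [93.05876242 96.01507211]
slim 76 ((480.7315673828125, -147.2416229248047), 10.282637596130371) 84.73016903190774
wide 164 ((458.7598571777344, -228.13575744628906), 15.211286544799805) 84.51041310994873
widest 232 ((447.3692321777344, -269.79644775390625), 18.090089797973633) 84.79627547204564
at [610.7  60.3 177.9] [ 1.8e+02  0.0e+00 -1.0e-01] t 21.1 q [ 5. 24. 89. -0. 67. 95.] w 91.4
 turn tool [ 0.001  0.001 -0.001] then shift [  0.4  -1.  117.9]
```

servo_tool --steps '[[0,[0.6,-0.6,15],[0,0,0]],[0,[0,0,20],[0,0,0]],[0,[0,0,20],[0,0,0]],[0,[0,0,20],[0,0,0]],[0,[0,0,20],[0,0,0]],[0,[0,0,14],[0,0,0]],[0,[0,0,8],[0,0,0]],[0,[0,0,0],[0,0,0]],[140,[0,0,0],[0,0,0]],[200,[0,0,0],[0,0,0]]]'

```text
time_s: 22.1
ee_pos: [612.6, 61.7, 62.0]
ee_rot: [-180.0, -0.1, -0.1]
force: [0.1, -0.4, -0.3]
gripper_width: 78.2
gripper_force: 0.0
```

servo_tool --steps '[[255,[0,0,0],[0,0,0]],[255,[0,0,0],[0,0,0]],[255,[0,0,0],[0,0,0]],[255,[0,0,0],[0,0,0]],[255,[0,0,0],[0,0,0]],[255,[0,0,0],[0,0,0]],[255,[0,0,0],[0,0,0]],[255,[0,0,0],[0,0,0]],[255,[0,0,0],[0,0,0]],[255,[0,0,0],[0,0,0]]]'

```text
time_s: 23.1
ee_pos: [611.9, 61.7, 60.9]
ee_rot: [180.0, 0.0, -0.1]
force: [-0.3, 0.1, -0.7]
gripper_width: 24.4
gripper_force: 15.0
```

servo_tool --steps '[[255,[0,0,-5],[0,0,0]],[255,[0,0,-15],[0,0,0]],[255,[0,0,-25],[0,0,0]],[255,[0,0,-25],[0,0,0]],[255,[0,0,-25],[0,0,0]],[255,[0,0,-25],[0,0,0]],[255,[0,0,0],[0,0,0]],[255,[0,0,0],[0,0,0]],[255,[0,0,0],[0,0,0]],[255,[0,0,0],[0,0,0]]]'

```text
time_s: 24.1
ee_pos: [611.1, 61.6, 179.4]
ee_rot: [180.0, 0.2, -0.1]
force: [-0.6, -0.3, -1.2]
gripper_width: 24.4
gripper_force: 15.0
```

servo_tool --steps '[[255,[0,0,0],[0,0,-0.1454]],[255,[0,0,0],[0,0,-0.1454]],[255,[0,0,0],[0,0,-0.1454]],[255,[0,0,0],[0,0,-0.1454]],[255,[0,0,0],[0,0,-0.1454]],[255,[0,0,0],[0,0,-0.1454]],[255,[0,0,0],[0,0,-0.1454]],[255,[0,0,0],[0,0,-0.1454]],[255,[0,0,0],[0,0,-0.1454]],[255,[0,0,0],[0,0,0]]]'

```text
time_s: 25.1
ee_pos: [611.4, 61.7, 179.8]
ee_rot: [-179.9, 0.0, 74.9]
force: [-0.8, 0.8, -0.4]
gripper_width: 24.4
gripper_force: 15.0
```

Run:
```python
from h import *
s=state();p=cams.grab_frame('wrist');body(p,s,12.5)
plan((469.2,-188.3,178))
```

```text
body z 24 34 195 centre tool [-0.81  1.29] rms 0.2 world [612.5  60.6]
body z 34 44 175 centre tool [-0.83  1.33] rms 0.19 world [612.5  60.5]
body z 44 54 145 centre tool [-0.81  1.36] rms 0.19 world [612.5  60.6]
body z 24 50 459 centre tool [-0.82  1.32] rms 0.2 world [612.5  60.6]
at [611.6  61.7 180. ] [-179.9    0.    74.7] t 25.1 q [ 5. 24. 89. -0. 67. 20.] w 24.5
 turn tool [-0.002  0.001 -0.005] then shift [-278.3  -72.8    2. ]
```

servo_tool --steps '[[255,[0,0,0],[0,0,-0.003]],[255,[-22,-6,0],[0,0,0]],[255,[-40,-10,0],[0,0,0]],[255,[-40,-10,0],[0,0,0]],[255,[-40,-10,0],[0,0,0]],[255,[-40,-10,0],[0,0,0]],[255,[-40,-11,0],[0,0,0]],[255,[-35,-10,0],[0,0,0]],[255,[-22,-6,0],[0,0,0]],[255,[0,0,0],[0,0,0]]]'

```text
time_s: 26.15
ee_pos: [468.0, -191.0, 181.0]
ee_rot: [-180.0, 0.0, 74.7]
force: [0.5, -0.5, -0.2]
gripper_width: 24.4
gripper_force: 15.0
```

servo_tool --steps '[[255,[0,0,15],[0,0,0]],[255,[0,0,20],[0,0,0]],[255,[0,0,20],[0,0,0]],[255,[0,0,13],[0,0,0]],[255,[0,0,8],[0,0,0]],[255,[0,0,0],[0,0,0]],[255,[0,0,0],[0,0,0]],[255,[0,0,0],[0,0,0]],[255,[0,0,0],[0,0,0]],[255,[0,0,0],[0,0,0]]]'

```text
time_s: 27.15
ee_pos: [469.7, -189.1, 105.5]
ee_rot: [179.9, 0.0, 75.0]
force: [-0.2, 0.5, -1.3]
gripper_width: 24.1
gripper_force: 15.0
```

Run:
```python
from h import *
plan((469.25-.18,-188.1-.68,70.7))
```

```text
at [ 469.7 -189.1  105.5] [179.9   0.   75. ] t 27.1 q [-23.  19. 109.  -0.  51.  -8.] w 24.1
 turn tool [0.001 0.    0.001] then shift [ 0.2 -0.6 34.8]
```

servo_tool --steps '[[255,[0,-0.4,4],[0,0,0]],[255,[0,0,4],[0,0,0]],[255,[0,0,3],[0,0,0]],[255,[0,0,2],[0,0,0]],[255,[0,0,2],[0,0,0]],[255,[0,0,1],[0,0,0]],[255,[0,0,0],[0,0,0]],[255,[0,0,0],[0,0,0]],[255,[0,0,0],[0,0,0]],[255,[0,0,0],[0,0,0]]]'

```text
time_s: 28.15
ee_pos: [469.1, -188.9, 89.1]
ee_rot: [180.0, 0.0, 75.0]
force: [-0.8, 1.1, -0.8]
gripper_width: 24.2
gripper_force: 15.0
```

servo_tool --steps '[[255,[0,0,4],[0,0,0]],[255,[0,0,4],[0,0,0]],[255,[0,0,4],[0,0,0]],[255,[0,0,3],[0,0,0]],[255,[0,0,2],[0,0,0]],[255,[0,0,1],[0,0,0]],[255,[0,0,0],[0,0,0]],[255,[0,0,0],[0,0,0]],[255,[0,0,0],[0,0,0]],[255,[0,0,0],[0,0,0]]]'

```text
time_s: 29.15
ee_pos: [469.0, -188.9, 71.0]
ee_rot: [180.0, 0.0, 75.0]
force: [-0.4, 0.5, -0.8]
gripper_width: 24.3
gripper_force: 15.0
```

servo_tool --steps '[[0,[0,0,0],[0,0,0]],[0,[0,0,0],[0,0,0]],[0,[0,0,0],[0,0,0]],[0,[0,0,0],[0,0,0]],[0,[0,0,0],[0,0,0]],[0,[0,0,-5],[0,0,0]],[0,[0,0,-15],[0,0,0]],[0,[0,0,-30],[0,0,0]],[0,[0,0,-30],[0,0,0]],[0,[0,0,-30],[0,0,0]]]'

```text
time_s: 30.15
ee_pos: [468.8, -188.8, 182.4]
ee_rot: [180.0, 0.0, 75.0]
force: [0.1, -0.2, -0.6]
gripper_width: 91.4
gripper_force: 0.0
```

servo_tool --steps '[[0,[20,0,-10],[0,0,0]],[0,[40,0,0],[0,0,0]],[0,[40,0,0],[0,0,0]],[0,[40,0,0],[0,0,0]],[0,[40,0,0],[0,0,0]],[0,[40,0,0],[0,0,0]],[0,[20,0,0],[0,0,0]],[0,[0,0,0],[0,0,0]],[0,[0,0,0],[0,0,0]],[0,[0,0,0],[0,0,0]]]'

```text
time_s: 31.15
ee_pos: [530.6, 42.0, 191.0]
ee_rot: [-180.0, 0.0, 75.0]
force: [-0.5, -0.0, 0.2]
gripper_width: 91.4
gripper_force: 0.0
```

Run:
```python
from h import *
from m import tops
p=cams.grab_frame('top');W=cloud(p);save(p,'t3.png',1.5)
for n,c,r,z0,z1 in [('slim',(480,-148),18,70,95),('med',(469,-188.5),18,70,95),('wide',(458.5,-229),19,70,95),('widest',(447,-269.5),20,70,95)]:
    q=tops(W,c,r,z0,z1)
    if len(q)>5: print(n,len(q),cv2.minEnclosingCircle(q[:,:2].astype(np.float32)),np.percentile(q[:,2],[10,50,90]))
```

```text
slim 78 ((480.7330627441406, -147.21755981445312), 10.285161018371582) [80.54382335 84.38063925 87.11272317]
med 121 ((469.9630126953125, -188.63914489746094), 12.997846603393555) [80.10901136 84.65429869 86.8179716 ]
wide 171 ((458.75897216796875, -228.5930938720703), 15.310491561889648) [81.21909573 84.63698244 86.51473247]
widest 242 ((447.0823974609375, -269.5741271972656), 18.105865478515625) [80.67106794 84.45753231 86.44711077]
```

View pics/t3.png

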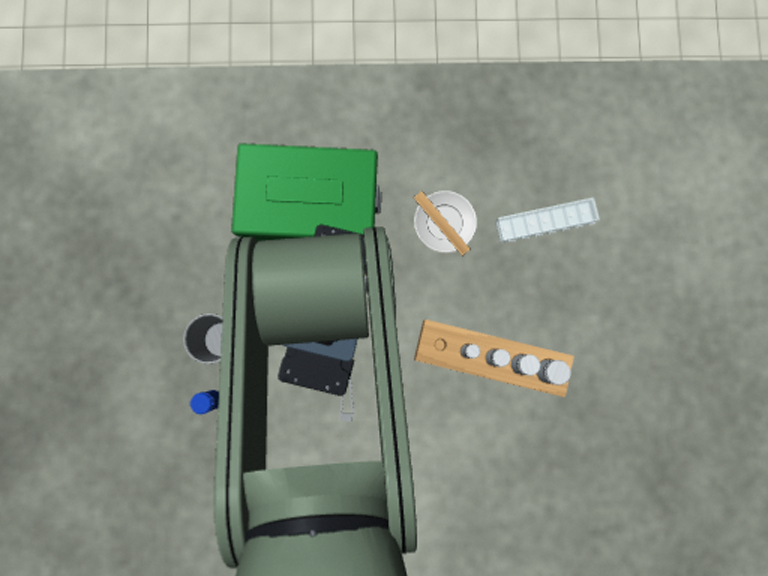

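The four tubes stand in holes 1–4, at (471,351), (500,357), (527,364) and (557,371), with all tops at about 85 mm. The smallest hole at (440,344) is empty and the other things are where they were.

```bash
python3 -c "
from workcell import ticket
print(ticket.job_done())"
```

```text
the job is handed in; nothing more can be done
None
```

The job is handed in: the slim, medium and wide tubes stand fully home in their matching holes, the widest tube stayed put, the smallest hole is empty, nothing else was moved, and the gripper is open and clear.

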